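Press the pickling jar's sprung plate home

TASK

Take the wooden tamper from its cork mat and, with its flat foot, press the sprung plate in the white pickling jar squarely down until it bottoms out level on the packed eggplants, holding it there for a moment. Do not press so hard that the eggplants are crushed, and do not push the plate with the gripper itself. Then stand the tamper back upright on its mat and let go, leaving the cup, dish, bowl and aluminium box where they are.

Things in the scene. Friction and masses are not known exactly. Their poses are not given: they have to be found in the camera images.
- jar: straight-walled white ceramic jar with blue bands, 150 mm outside diameter, 130 mm high, mouth 140 mm across, standing firm (it does not shift). Origin: centre of its underside on the counter, z up. Whole eggplants are packed in it under a grid, out of sight below the plate; how high they reach differs from jar to jar
- plate: round pale green press plate with a dark silicone seal on its raised rim, inside the jar and coaxial with it. Origin: centre of its underside, z its upward normal. The rim stands 16 mm above the origin. At the start the underside is 98 to 112 mm above the counter and the plate sits cocked, 3 to 5 degrees out of level; the seal holds it, in height and tilt, wherever it is left
- plate_top (a point): centre of the plate's flat upper face (8 mm above its underside), 123 mm across within the rim, which the tamper presses. Seal and springs resist with 6 N at first, rising to at most 12.5 N. After 10 to 62 mm (not known beforehand) four spring cups at 42 mm radius bottom out and the force climbs by 10 N and more per mm. 18 to 25 N on the tamper seats it well; over 45 N crushes the eggplants
- tamper_mid (a point): light wooden tamper standing upright on the mat: flat round foot 80 mm across, 26 mm thick, with a plain round handle 30 mm thick from 34 mm up to its top at 190 mm; 290 to 470 g. The point is on its axis, 95 mm above the foot's underside; z runs up the handle. Hold it at least 120 mm above the underside so that the hand stays clear of the jar
- tamper: the same tamper, origin at the centre of the underside of its foot, z up the handle
- mat: square cork mat 140 x 140 x 8 mm, fixed to the counter; origin at the centre of its underside (top face 8 mm above it)
- cup: bystander: teal plastic cup, 72 mm diameter at the rim, 95 mm high, origin at the centre of its underside
- dish: bystander: blue ceramic dipping dish, 90 mm diameter, 26 mm high, origin at the centre of its underside
- bowl: bystander: glass mixing bowl with a few eggplants in it, 184 mm diameter, 78 mm high, origin at the centre of its underside
- alubox: bystander: aluminium box with a sliding door, 80 x 130 x 70 mm, origin at the centre of its underside
Things that resemble listed ones, but are neither listed nor needed, are in the scene too. There is more than one size of the jar; the job needs the largest.

How it is judged:
By the outcome, as a careful person would: the job done as asked, in the order asked, and still so for the second after the job is handed in, with the robot touching nothing.
It also fails if it takes over 61 s, if anything falls off the work surface, if the arm or the gripper's body presses on something with over 40 N, if the wrist force passes 120 N, or if a joint passes its speed limit or range.

ROBOT

A 6-joint arm with a two-finger parallel gripper is mounted at the origin on the work surface. World frame = base frame: x ahead of the robot, y to its left, z up, the work surface at z = 0. Lengths are in m, angles in rad, forces in N, time in s.
With the tool pointing down it reaches from about 0.35 to 0.925 m from the base axis. Payload 6.4 kg.
Tool frame: the origin (TCP) lies between the finger pads; the fingertips stand 25 mm ahead of it and the grasp point (between the pads) lies 6 mm ahead of it (robot.tcp_to_tips is the z of the fingertips in the tool frame, in m); z points along the fingers, y is the line along which they close (so a half turn about z gives the same grasp; the last joint's range is limited). The gripper opens to 85 mm and grips with 20 to 120 N. Pads are 22 mm wide; open, the fingers measure 114 mm over their backs; the gripper's body (76 mm by 85 mm) begins 54 mm behind the grasp point. The pads swing forward as they close: fully open they stand 13 mm farther back than shut.
Start: joints at [-1.364, 0.245, 1.558, -0, 1.339, -0.174], TCP at [0.242, -0.603, 0.224] pointing down, gripper open.
Joint ranges: [-3.13, 3.13], [-1.02, 2.26], [0.13, 2.54], [-0.95, 4.09], [0.21, 2.88], [-2.74, 2.74]. Speed limits (rad/s): [2.57, 2.57, 3.14, 3.14, 3.14, 3.14].

INTERFACE

Orientations are given as a rotation vector (axis times angle).
In Python, from bench import robot gives the robot as it stands.
- The arm moves only by the tool carry_out, never from a script. Its argument "targets" is a list of rows, each a list of 3 entries, a list of its own where there are three numbers: the shift along the tool's x, y, z scaled (see below), then the turn, a rotation vector about the tool's x, y, z scaled (see below), then the gripper command: -1 is shut, 1 is fully open, values between are in proportion. A call has 1 to 20 rows; each row is the pose to reach, as a shift and turn from the pose commanded when the call began, along the tool's axes at that moment; what a row does not reach only later rows make up. The controller multiplies each number of a shift by 0.6 m and each number of a turn by 45 degrees. A row lasts 1/10 s, in which the tool goes at most 50 mm and 8.59 degrees, less where a joint would pass 70% of its speed; a pose out of reach is approached as far as the arm can. A call with a number of a shift or a turn outside -1 to 1 is refused whole. A call with a gripper value outside its range is refused whole. The fingers move at their own pace and stop on an object; the grip force is fixed at half the most. Time passes only in rows, so rows that repeat a pose let the fingers close. It gives the time, the measured TCP pose, the force, the opening and the grip force at its end, in the units of the state.
- robot.get_state(): the state, without advancing time (a new reading comes with each control period).
- robot.get_image(name): name is "scene" or "top"; returns (picture, depth): 480x640x3 uint8, blue, green, red; 480x640 float32, m along the optical axis (not along the pixel's ray), 0 where there is no reading.
- robot.camera_info(name): a dict with "camera_matrix" (3x3 intrinsics, pixels), "extrinsics" (4x4, takes a point from camera to world coordinates). Camera axes: x right, y up, looking along -z (the intrinsics and any distortion apply to the point x, -y, -z); pixel columns grow to the right and rows downward; lengths in m; the calibration is good to about 2 mm. A picture is of the moment at which its call begins. camera_info takes no time and is no camera call.
- robot.close_job(): hands the job in; it is judged then, once.
Trained networks look in the newest picture that a camera, given by its name, has taken for a name from the list of things; names that differ only in an ending like _2 or _b are one class to them, and where a whole thing is asked for, a point or a joint stands for the part that bears it (a point fixed in the world has none). Each returns a list of dicts, best first, with "confidence" (0 to 1); they miss things now and then, are a little off and sometimes report something else, mostly with a low value. They report only what shows in the picture. A call takes as long as a camera call. They do not tell look-alikes from the thing itself.
- robot.boxes_of(camera, query): "extent" ([left, top, right, bottom] in pixels, round what is visible of it).
The state is a dict: "t": time; "joints": joint angles; "qd": joint speeds; "joint_torque": joint torques, N m; "eef_pos": TCP position; "orientation": TCP orientation; "contact_force": force on the tool from outside, world axes, zero at the start; "ft_torque": the same for the moment, N m; "opening": opening from 0.0 (shut) to 1.0 (fully open); "grasp_force": force on a finger pad.
Only numpy, scipy, OpenCV 4.12 (cv2) and the standard library are available. Lean on these libraries where they do the work, as an engineer would, in place of code of your own. Each camera call takes 0.05 s, during which the arm holds its last target. There are 200 camera calls.

## Working session

There is one attempt and no reset: what is moved stays moved. The work goes in short steps, Python scripts to look and compute and a tool call to move; the robot and the scene stay as the last step left them, time stands still between calls to the robot, and variables do not carry over. Pictures are saved under pics/ and viewed, at most 10 in all, crops included, and the job is handed in when it is done.

Besides the shell and the picture viewer there is one more tool, called after "Request:" in YAML: its name, and indented under it one key for each argument. carry_out: Moves the arm, as the interface text tells. Its arguments: {"type":"object","properties":{"targets":{"type":"array"}},"required":["targets"]}

```bash
mkdir -p pics; cat > h.py <<'E'
import numpy as np,cv2
from bench import robot
def look(cam,fn):
    im,d=robot.get_image(cam); cv2.imwrite(fn,im); return im,d
def cloud(cam,d):
    ci=robot.camera_info(cam);K=np.array(ci["camera_matrix"]);E=np.array(ci["extrinsics"])
    v,u=np.mgrid[0:480,0:640]
    P=np.stack([(u-K[0,2])/K[0,0]*d,-(v-K[1,2])/K[1,1]*d,-d,np.ones_like(d)],-1)@E.T
    P=P[...,:3]; P[d<=0]=np.nan; return P
E
python3 - <<'E'
from h import *
np.set_printoptions(precision=3,suppress=True)
for c in("scene","top"):
    im,d=look(c,f"pics/{c}1.png"); np.save(f"{c}.npy",cloud(c,d))
    ci=robot.camera_info(c);print(c,{k:v for k,v in ci.items() if k not in("camera_matrix","extrinsics")},np.array(ci["camera_matrix"]),np.array(ci["extrinsics"]))
    for q in("jar","plate","tamper","mat"):
        print(q,[(np.round(b["extent"]).astype(int).tolist(),round(b["confidence"],2)) for b in robot.boxes_of(c,q)][:4])
s=robot.get_state();print(s)
E
```

```text
scene {} [[525.019   0.    328.168]
 [  0.    525.019 242.413]
 [  0.      0.      1.   ]] [[ 0.421 -0.765  0.488  1.085]
 [ 0.907  0.353 -0.23  -0.258]
 [ 0.004  0.539  0.842  1.013]
 [ 0.     0.     0.     1.   ]]
jar [([201, 186, 257, 255], 0.96), ([214, 237, 296, 330], 0.85), ([258, 332, 321, 404], 0.79), ([353, 173, 395, 246], 0.37)]
plate [([220, 242, 292, 299], 0.92), ([346, 204, 413, 256], 0.54)]
tamper [([353, 173, 393, 245], 0.94)]
mat [([347, 205, 412, 254], 0.85)]
top {} [[512.148   0.    323.374]
 [  0.    512.148 239.809]
 [  0.      0.      1.   ]] [[ 0.009  0.999 -0.037  0.509]
 [-1.     0.009 -0.001 -0.016]
 [-0.001  0.037  0.999  1.201]
 [ 0.     0.     0.     1.   ]]
jar [([364, 290, 417, 348], 0.7), ([370, 124, 427, 180], 0.7), ([360, 198, 432, 271], 0.59)]
plate [([363, 201, 429, 268], 0.61)]
tamper [([248, 241, 281, 273], 0.77)]
mat [([221, 218, 297, 295], 0.57)]
{'t': 0.5, 'joints': array([-1.364,  0.245,  1.558, -0.   ,  1.339, -0.174]), 'qd': array([-0.001,  0.   , -0.001,  0.001, -0.001,  0.001]), 'joint_torque': array([ -0.001, -42.91 , -32.608,  -0.   ,   0.001,   0.   ]), 'eef_pos': array([ 0.242, -0.603,  0.224]), 'orientation': array([-3.085, -0.594,  0.   ]), 'contact_force': array([ 0.054,  0.074, -0.036]), 'ft_torque': array([-0.012, -0.037, -0.027]), 'grasp_force': 0.0, 'opening': 1.0048683932263531}
```

View pics/scene1.png

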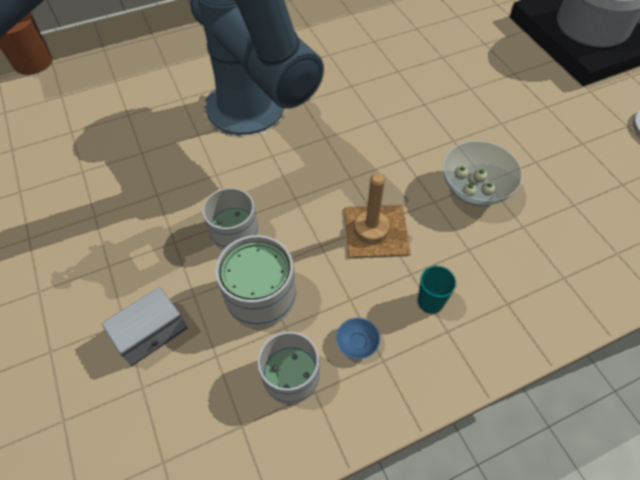

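View pics/top1.png

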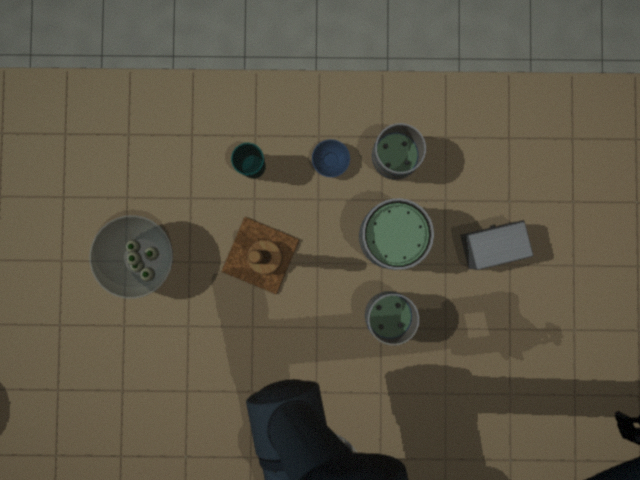

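The scene shows the large jar (scene 256,280; top 397,235) between two smaller ones. The tamper is on its mat (scene 375,210; top 262,257).

```bash
cat > m.py <<'E'
from h import *
from scipy.optimize import least_squares
def circ(P,r=None):
    f=(lambda p:np.hypot(P[:,0]-p[0],P[:,1]-p[1])-(r or p[2]))
    c=least_squares(f,[*np.median(P[:,:2],0),r or .05],loss="soft_l1",f_scale=.002).x
    return c,len(P)
def box(P,x,y,rz):
    Q=P.reshape(-1,3);m=(np.hypot(Q[:,0]-x,Q[:,1]-y)<.085)&(Q[:,2]>rz[0])&(Q[:,2]<rz[1]);return Q[m]
E
python3 - <<'E'
from m import *
np.set_printoptions(precision=4,suppress=True)
T=np.load("top.npy");S=np.load("scene.npy")
print("px",T[235,397],T[257,262],T[380,20])
jx,jy=T[235,397][:2];tx,ty=T[257,262][:2]
for n,C in(("top",T),("scene",S)):
    print(n,"table",np.nanmedian(C[...,2]))
    Q=box(C,jx,jy,(.125,.14));print("rim",circ(Q),np.median(Q[:,2]))
    Q=box(C,jx,jy,(.09,.14)); 
    Q=Q[np.hypot(Q[:,0]-jx,Q[:,1]-jy)<.055]
    A=np.c_[Q[:,:2]-[jx,jy],np.ones(len(Q))];s=np.linalg.lstsq(A,Q[:,2],rcond=None)[0];print("plate slope deg",np.degrees(s[:2]),s[2],len(Q),(A@s-Q[:,2]).std())
    Q=box(C,tx,ty,(.19,.21));print("handle top",Q.mean(0),(Q[:,:2].min(0)+Q[:,:2].max(0))/2,len(Q))
    Q=box(C,tx,ty,(.06,.185));print("handle",circ(Q,.015))
    Q=box(C,tx,ty,(.028,.040));print("foot",circ(Q[np.hypot(Q[:,0]-tx,Q[:,1]-ty)<.06]), (Q[:,:2].min(0)+Q[:,:2].max(0))/2,np.ptp(Q[:,:2],0))
    Q=box(C,tx,ty,(.004,.013));Q=Q[:,:2];print("mat",cv2.minAreaRect(Q.astype(np.float32)))
E
```

```text
px [ 0.5608 -0.17    0.1153] [0.5113 0.1066 0.1918] [ 0.2204  0.6898 -0.0023]
top table -0.0004149081352844419
rim (array([ 0.563 , -0.1691,  0.0714]), 647) 0.12872043820294143
plate slope deg [ 4.6598 -2.1996] 0.11230373447337105 2105 0.0020507526497123
handle top [0.5129 0.1205 0.1956] [0.5131 0.1205] 166
handle (array([0.5133, 0.1212, 0.015 ]), 92)
foot (array([0.5133, 0.1238, 0.0314]), 640) [0.5141 0.1214] [0.0779 0.0783]
mat ((0.5100038051605225, 0.10939492285251617), (0.16543641686439514, 0.15931284427642822), 64.02349853515625)
scene table 0.0010131007104237089
rim (array([ 0.5648, -0.1702,  0.0712]), 876) 0.12926510039193556
plate slope deg [ 4.7283 -2.3015] 0.11327445769375373 2021 0.0015697075022181512
handle top [0.5166 0.1183 0.1963] [0.515  0.1202] 135
handle (array([0.535 , 0.1064, 0.015 ]), 499)
foot (array([0.5135, 0.1205, 0.0312]), 575) [0.5151 0.1204] [0.0784 0.0798]
mat ((0.5103626847267151, 0.10783950984477997), (0.16724906861782074, 0.16233743727207184), 70.16111755371094)
```

Request:
carry_out:
  targets:
    - [[0,0,-0.13],[0,0,0],1]
    - [[0,0,-0.13],[0,0,0],1]
    - [[0.868,-0.952,-0.127],[0,0,-0.953],1]
    - [[0.868,-0.952,-0.127],[0,0,-0.953],1]
    - [[0.868,-0.952,-0.127],[0,0,-0.953],1]
    - [[0.868,-0.952,-0.127],[0,0,-0.953],1]
    - [[0.868,-0.952,-0.127],[0,0,-0.953],1]
    - [[0.868,-0.952,-0.127],[0,0,-0.953],1]
    - [[0.868,-0.952,-0.127],[0,0,-0.953],1]
    - [[0.868,-0.952,-0.127],[0,0,-0.953],1]
    - [[0.868,-0.952,-0.127],[0,0,-0.953],1]
    - [[0.868,-0.952,-0.127],[0,0,-0.953],1]
    - [[0.868,-0.952,-0.127],[0,0,-0.953],1]
    - [[0.868,-0.952,-0.127],[0,0,-0.953],1]
    - [[0.868,-0.952,-0.127],[0,0,-0.953],1]
    - [[0.868,-0.952,-0.127],[0,0,-0.953],1]
    - [[0.868,-0.952,-0.127],[0,0,-0.953],1]
    - [[0.868,-0.952,-0.127],[0,0,-0.953],1]
    - [[0.868,-0.952,-0.127],[0,0,-0.953],1]
    - [[0.868,-0.952,-0.127],[0,0,-0.953],1]

```text
t: 2.5
eef_pos: [0.5126, 0.1204, 0.3]
orientation: [2.653, 1.682, -0.001]
contact_force: [0.2, 0.1, -0.5]
opening: 0.999
grasp_force: 0.0
```

Request:
carry_out:
  targets:
    - [[0,0.002,0.06],[0,0,0],1]
    - [[0,0.002,0.12],[0,0,0],1]
    - [[0,0.002,0.17],[0,0,0],1]
    - [[0,0.002,0.21],[0,0,0],1]
    - [[0,0.002,0.23],[0,0,0],1]
    - [[0,0.002,0.23],[0,0,0],1]
    - [[0,0.002,0.23],[0,0,0],-1]
    - [[0,0.002,0.23],[0,0,0],-1]
    - [[0,0.002,0.23],[0,0,0],-1]
    - [[0,0.002,0.23],[0,0,0],-1]
    - [[0,0.002,0.23],[0,0,0],-1]
    - [[0,0.002,0.23],[0,0,0],-1]
    - [[0,0.002,0.23],[0,0,0],-1]
    - [[0,0.002,0.23],[0,0,0],-1]
    - [[0,0.002,0.23],[0,0,0],-1]
    - [[0,0.002,0.23],[0,0,0],-1]

```text
t: 4.1
eef_pos: [0.5144, 0.1201, 0.1633]
orientation: [2.653, 1.681, 0.002]
contact_force: [-2.0, 0.0, 5.8]
opening: 0.331
grasp_force: 59.1
```

```bash
python3 - <<'E'
from m import *
np.set_printoptions(precision=4,suppress=True)
s=robot.get_state();print(s["t"],s["eef_pos"],s["contact_force"],s["ft_torque"],s["opening"],s["grasp_force"])
im,d=look("scene","pics/a.png");C=cloud("scene",d)
Q=box(C,.514,.12,(.028,.040));Q=Q[np.hypot(Q[:,0]-.514,Q[:,1]-.12)<.06];print((Q[:,:2].min(0)+Q[:,:2].max(0))/2,np.ptp(Q[:,:2],0))
cv2.imwrite("pics/a2.png",cv2.resize(im[100:300,180:480],None,fx=2.5,fy=2.5))
E
```

```text
4.1 [0.5144 0.1201 0.1633] [-2.036   0.0008  5.757 ] [ 0.1625  0.4321 -0.0179] 0.330589732568347 59.066317677497864
[0.5148 0.1202] [0.0796 0.0807]
```

View pics/a2.png

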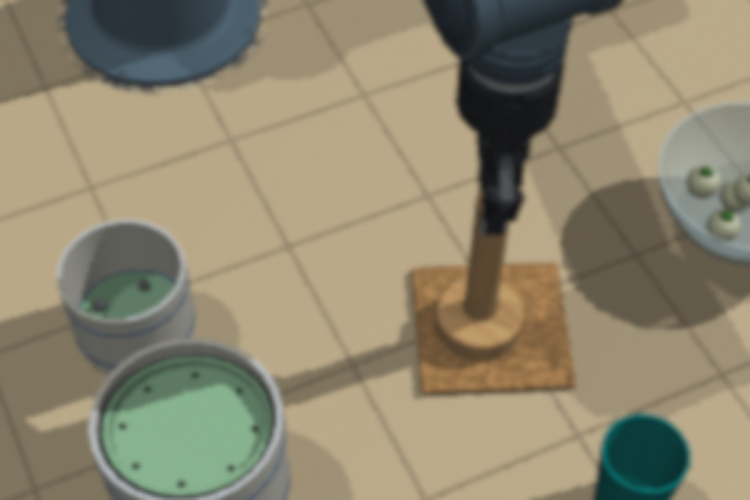

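The tamper is gripped (handle at crop 490,230) and its foot is still flat on the mat (480,310). Next I lift it and carry it over the jar.

Request:
carry_out:
  targets:
    - [[0,0,-0.02],[0,0,0],-1]
    - [[0,0,-0.06],[0,0,0],-1]
    - [[0,0,-0.11],[0,0,0],-1]
    - [[0,0,-0.17],[0,0,0],-1]
    - [[0,0,-0.23],[0,0,0],-1]
    - [[-0.02,0.014,-0.26],[0,0,0],-1]
    - [[-0.06,0.042,-0.26],[0,0,0],-1]
    - [[-0.1,0.07,-0.26],[0,0,0],-1]
    - [[-0.14,0.098,-0.26],[0,0,0],-1]
    - [[-0.18,0.126,-0.26],[0,0,0],-1]
    - [[-0.22,0.154,-0.26],[0,0,0],-1]
    - [[-0.26,0.182,-0.26],[0,0,0],-1]
    - [[-0.3,0.21,-0.26],[0,0,0],-1]
    - [[-0.34,0.238,-0.26],[0,0,0],-1]
    - [[-0.37,0.259,-0.26],[0,0,0],-1]
    - [[-0.39,0.273,-0.26],[0,0,0],-1]
    - [[-0.402,0.281,-0.26],[0,0,0],-1]
    - [[-0.402,0.281,-0.26],[0,0,0],-1]
    - [[-0.402,0.281,-0.26],[0,0,0],-1]
    - [[-0.402,0.281,-0.26],[0,0,0],-1]

```text
t: 6.15
eef_pos: [0.5632, -0.1693, 0.3182]
orientation: [-2.653, -1.682, -0.0]
contact_force: [-0.2, -0.4, -3.5]
opening: 0.332
grasp_force: 59.7
```

```bash
python3 - <<'E'
from m import *
np.set_printoptions(precision=4,suppress=True)
s=robot.get_state();print(s["t"],s["eef_pos"],s["orientation"],s["contact_force"],s["ft_torque"],s["opening"],s["grasp_force"])
im,d=look("scene","pics/b.png");C=cloud("scene",d)
x,y=.564,-.17
for lo in np.arange(.16,.30,.01):
    Q=box(C,x,y,(lo,lo+.01))
    if len(Q)>5: print(round(lo,3),len(Q),Q.min(0),Q.max(0))
cv2.imwrite("pics/b2.png",cv2.resize(im[120:340,140:440],None,fx=2.5,fy=2.5))
E
```

```text
6.15 [ 0.5632 -0.1693  0.3182] [-2.6528 -1.6825 -0.0002] [-0.2393 -0.4337 -3.5045] [0.0284 0.0077 0.0644] 0.3317674698941499 59.71578240394592
0.16 61 [ 0.5688 -0.2077  0.1608] [ 0.6043 -0.1358  0.1699]
0.17 113 [ 0.5635 -0.2086  0.1701] [ 0.6042 -0.1338  0.1799]
0.18 444 [ 0.5244 -0.2086  0.1801] [ 0.6037 -0.1298  0.19  ]
0.19 544 [ 0.5306 -0.2049  0.19  ] [ 0.6007 -0.1328  0.1995]
0.2 52 [ 0.563  -0.1839  0.2   ] [ 0.5799 -0.1545  0.21  ]
0.21 43 [ 0.5612 -0.1838  0.2101] [ 0.5791 -0.1576  0.22  ]
0.22 52 [ 0.5649 -0.1837  0.2201] [ 0.5789 -0.1548  0.2294]
0.23 54 [ 0.5632 -0.1838  0.2303] [ 0.5796 -0.1561  0.24  ]
0.24 52 [ 0.5664 -0.1839  0.2401] [ 0.5791 -0.1552  0.2498]
0.25 57 [ 0.565  -0.1841  0.2502] [ 0.5794 -0.1552  0.26  ]
0.26 54 [ 0.5624 -0.1839  0.2602] [ 0.5792 -0.1562  0.2698]
0.27 61 [ 0.565  -0.184   0.2701] [ 0.5798 -0.1553  0.28  ]
0.28 58 [ 0.5634 -0.1842  0.2801] [ 0.5796 -0.1551  0.2899]
0.29 66 [ 0.5633 -0.1842  0.29  ] [ 0.5793 -0.1556  0.3   ]
```

View pics/b2.png

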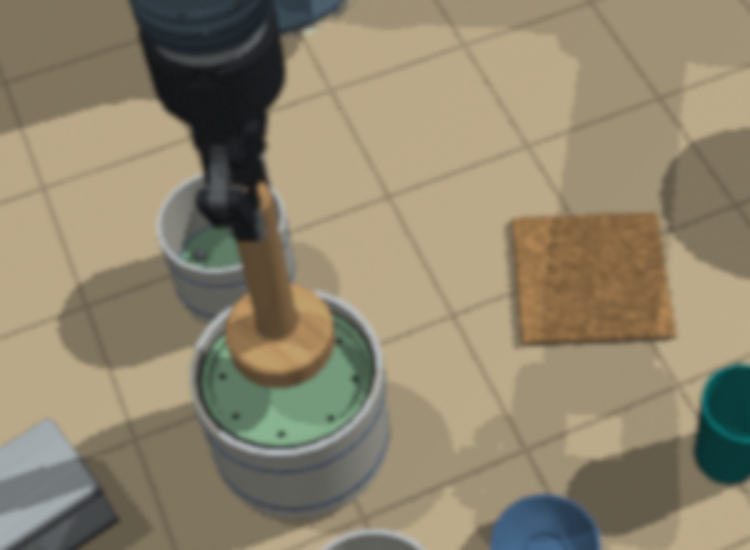

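The foot hangs level and centred over the jar (crop 280,335), and the handle is vertical. I lower it to just above the plate, then press in small checked steps.

Request:
carry_out:
  targets:
    - [[0.001,0,0.02],[0,0,0],-1]
    - [[0.001,0,0.04],[0,0,0],-1]
    - [[0.001,0,0.055],[0,0,0],-1]
    - [[0.001,0,0.065],[0,0,0],-1]
    - [[0.001,0,0.07],[0,0,0],-1]
    - [[0.001,0,0.074],[0,0,0],-1]
    - [[0.001,0,0.077],[0,0,0],-1]
    - [[0.001,0,0.08],[0,0,0],-1]
    - [[0.001,0,0.08],[0,0,0],-1]

```text
t: 7.1
eef_pos: [0.5638, -0.1698, 0.2706]
orientation: [2.653, 1.681, 0.001]
contact_force: [0.8, 0.2, -0.9]
opening: 0.329
grasp_force: 59.9
```

Request:
carry_out:
  targets:
    - [[0,0,0.001],[0,0,0],-1]
    - [[0,0,0.002],[0,0,0],-1]
    - [[0,0,0.003],[0,0,0],-1]
    - [[0,0,0.004],[0,0,0],-1]
    - [[0,0,0.005],[0,0,0],-1]
    - [[0,0,0.005],[0,0,0],-1]

```text
t: 7.7
eef_pos: [0.5639, -0.17, 0.268]
orientation: [2.653, 1.68, 0.001]
contact_force: [1.0, -0.4, 3.1]
opening: 0.333
grasp_force: 60.2
```

Request:
carry_out:
  targets:
    - [[0,0,0.001],[0,0,0],-1]
    - [[0,0,0.002],[0,0,0],-1]
    - [[0,0,0.003],[0,0,0],-1]
    - [[0,0,0.004],[0,0,0],-1]
    - [[0,0,0.005],[0,0,0],-1]
    - [[0,0,0.005],[0,0,0],-1]

```text
t: 8.3
eef_pos: [0.5638, -0.1699, 0.2642]
orientation: [2.653, 1.681, 0.001]
contact_force: [1.8, -1.1, 3.5]
opening: 0.328
grasp_force: 60.3
```

Request:
carry_out:
  targets:
    - [[0,0,0.001],[0,0,0],-1]
    - [[0,0,0.002],[0,0,0],-1]
    - [[0,0,0.003],[0,0,0],-1]
    - [[0,0,0.004],[0,0,0],-1]
    - [[0,0,0.004],[0,0,0],-1]

```text
t: 8.8
eef_pos: [0.5636, -0.1698, 0.2617]
orientation: [2.654, 1.681, 0.0]
contact_force: [1.2, -1.2, 4.6]
opening: 0.335
grasp_force: 60.3
```

Request:
carry_out:
  targets:
    - [[0,0,0.001],[0,0,0],-1]
    - [[0,0,0.002],[0,0,0],-1]
    - [[0,0,0.003],[0,0,0],-1]
    - [[0,0,0.004],[0,0,0],-1]
    - [[0,0,0.004],[0,0,0],-1]

```text
t: 9.3
eef_pos: [0.5636, -0.1697, 0.2593]
orientation: [2.654, 1.681, 0.0]
contact_force: [2.9, -1.9, 3.6]
opening: 0.328
grasp_force: 60.4
```

Request:
carry_out:
  targets:
    - [[0,0,0.001],[0,0,0],-1]
    - [[0,0,0.002],[0,0,0],-1]
    - [[0,0,0.003],[0,0,0],-1]
    - [[0,0,0.004],[0,0,0],-1]
    - [[0,0,0.004],[0,0,0],-1]

```text
t: 9.8
eef_pos: [0.5635, -0.1697, 0.2569]
orientation: [2.654, 1.681, 0.0]
contact_force: [3.0, -2.2, 5.0]
opening: 0.33
grasp_force: 60.4
```

```bash
cat > p.py <<'E'
from m import *
np.set_printoptions(precision=4,suppress=True)
s=robot.get_state();print(s["t"],s["eef_pos"],s["contact_force"],s["ft_torque"])
for c in("scene","top"):
    im,d=look(c,f"pics/p_{c}.png");C=cloud(c,d);x,y=.564,-.17
    Q=box(C,x,y,(.02,.135));r=np.hypot(Q[:,0]-x,Q[:,1]-y);Q=Q[(r<.057)&(r>.044)&(Q[:,2]<s["eef_pos"][2]-.146)]
    A=np.c_[Q[:,:2]-[x,y],np.ones(len(Q))];f=least_squares(lambda p:A@p-Q[:,2],[0,0,.1],loss="soft_l1",f_scale=.001).x
    print(c,"plate deg",np.degrees(f[:2]),"z",f[2],len(Q))
    H=box(C,x,y,(.17,.27));
    for lo in(.15,.20,.22):
        h=H[(H[:,2]>lo)&(H[:,2]<lo+.02)]; print(len(h), circ(h,.015)[0][:2] if len(h)>20 else "")
E
python3 p.py
```

```text
9.8 [ 0.5635 -0.1697  0.2569] [ 3.0297 -2.1549  5.0373] [-0.4724 -0.9724 -0.0097]
scene plate deg [-0.1922 -0.0344] z 0.10260595926739215 724
0 
103 [ 0.5638 -0.1698]
101 [ 0.564  -0.1699]
top plate deg [-0.1676 -0.2764] z 0.10155042681606517 289
0 
0 
0
```

Request:
carry_out:
  targets:
    - [[0,0,0.001],[0,0,0],-1]
    - [[0,0,0.002],[0,0,0],-1]
    - [[0,0,0.003],[0,0,0],-1]
    - [[0,0,0.0035],[0,0,0],-1]

```text
t: 10.3
eef_pos: [0.5635, -0.1697, 0.2549]
orientation: [2.654, 1.681, 0.0]
contact_force: [2.3, -2.3, 6.1]
opening: 0.328
grasp_force: 60.4
```

Request:
carry_out:
  targets:
    - [[0,0,0.001],[0,0,0],-1]
    - [[0,0,0.002],[0,0,0],-1]
    - [[0,0,0.003],[0,0,0],-1]
    - [[0,0,0.0035],[0,0,0],-1]

```text
t: 10.7
eef_pos: [0.5635, -0.1697, 0.2529]
orientation: [2.654, 1.681, 0.0]
contact_force: [3.3, -1.9, 4.8]
opening: 0.334
grasp_force: 60.4
```

Request:
carry_out:
  targets:
    - [[0,0,0.001],[0,0,0],-1]
    - [[0,0,0.002],[0,0,0],-1]
    - [[0,0,0.003],[0,0,0],-1]
    - [[0,0,0.0035],[0,0,0],-1]

```text
t: 11.1
eef_pos: [0.5635, -0.1697, 0.2508]
orientation: [2.654, 1.681, 0.0]
contact_force: [2.6, -1.8, 5.9]
opening: 0.332
grasp_force: 60.4
```

Request:
carry_out:
  targets:
    - [[0,0,0.001],[0,0,0],-1]
    - [[0,0,0.002],[0,0,0],-1]
    - [[0,0,0.003],[0,0,0],-1]
    - [[0,0,0.004],[0,0,0],-1]

```text
t: 11.5
eef_pos: [0.5636, -0.1697, 0.2485]
orientation: [2.654, 1.681, 0.0]
contact_force: [1.8, -1.5, 6.2]
opening: 0.33
grasp_force: 60.4
```

Request:
carry_out:
  targets:
    - [[0,0,0.001],[0,0,0],-1]
    - [[0,0,0.002],[0,0,0],-1]
    - [[0,0,0.003],[0,0,0],-1]
    - [[0,0,0.0035],[0,0,0],-1]

```text
t: 11.9
eef_pos: [0.5636, -0.1697, 0.2464]
orientation: [2.654, 1.681, 0.0]
contact_force: [2.1, -2.0, 6.7]
opening: 0.328
grasp_force: 60.4
```

Request:
carry_out:
  targets:
    - [[0,0,0.001],[0,0,0],-1]
    - [[0,0,0.002],[0,0,0],-1]
    - [[0,0,0.003],[0,0,0],-1]
    - [[0,0,0.0035],[0,0,0],-1]

```text
t: 12.3
eef_pos: [0.5637, -0.1698, 0.2454]
orientation: [2.653, 1.681, 0.0]
contact_force: [1.1, -1.1, 10.2]
opening: 0.332
grasp_force: 61.1
```

Request:
carry_out:
  targets:
    - [[0,0,0],[0,0,0],-1]
    - [[0,0,0],[0,0,0],-1]

```text
t: 12.5
eef_pos: [0.5637, -0.1698, 0.2454]
orientation: [2.653, 1.681, 0.0]
contact_force: [1.7, -1.4, 9.9]
opening: 0.332
grasp_force: 61.0
```

Request:
carry_out:
  targets:
    - [[0,0,0.0008],[0,0,0],-1]
    - [[0,0,0.0015],[0,0,0],-1]
    - [[0,0,0.0015],[0,0,0],-1]

```text
t: 12.8
eef_pos: [0.5638, -0.1699, 0.2454]
orientation: [2.653, 1.681, 0.001]
contact_force: [-0.9, -0.3, 13.1]
opening: 0.334
grasp_force: 61.4
```

Request:
carry_out:
  targets:
    - [[0,0,0.001],[0,0,0],-1]
    - [[0,0,0.002],[0,0,0],-1]
    - [[0,0,0.0022],[0,0,0],-1]
    - [[0,0,0.0022],[0,0,0],-1]
    - [[0,0,0.0022],[0,0,0],-1]

```text
t: 13.3
eef_pos: [0.564, -0.17, 0.2453]
orientation: [2.652, 1.68, 0.001]
contact_force: [-2.0, 1.2, 17.5]
opening: 0.329
grasp_force: 61.8
```

```bash
python3 p.py
```

```text
13.3 [ 0.564  -0.17    0.2453] [-1.9645  1.1635 17.5105] [-0.0007  0.0923 -0.064 ]
scene plate deg [-0.0556  0.0827] z 0.091014791368626 625
0 
98 [ 0.5642 -0.17  ]
102 [ 0.5644 -0.1699]
top plate deg [-0.2893 -0.1414] z 0.09017948206459275 271
0 
0 
0
```

Level and seated at about 21 N net. I press slightly more, hold, then raise.

Request:
carry_out:
  targets:
    - [[0,0,0.0005],[0,0,0],-1]
    - [[0,0,0.0005],[0,0,0],-1]
    - [[0,0,0.0005],[0,0,0],-1]
    - [[0,0,0.0005],[0,0,0],-1]
    - [[0,0,0.0005],[0,0,0],-1]
    - [[0,0,0.0005],[0,0,0],-1]
    - [[0,0,0.0005],[0,0,0],-1]
    - [[0,0,0.0005],[0,0,0],-1]
    - [[0,0,0.0005],[0,0,0],-1]
    - [[0,0,0.0005],[0,0,0],-1]
    - [[0,0,0.0005],[0,0,0],-1]
    - [[0,0,0.0005],[0,0,0],-1]
    - [[0,0,0.0005],[0,0,0],-1]
    - [[0,0,0.0005],[0,0,0],-1]
    - [[0,0,0.0005],[0,0,0],-1]

```text
t: 14.9
eef_pos: [0.564, -0.17, 0.2453]
orientation: [2.652, 1.68, 0.001]
contact_force: [-1.3, -0.3, 18.4]
opening: 0.329
grasp_force: 62.0
```

Request:
carry_out:
  targets:
    - [[0,0,-0.003],[0,0,0],-1]
    - [[0,0,-0.006],[0,0,0],-1]
    - [[0,0,-0.01],[0,0,0],-1]
    - [[0,0,-0.016],[0,0,0],-1]
    - [[0,0,-0.024],[0,0,0],-1]
    - [[0,0,-0.04],[0,0,0],-1]
    - [[0,0,-0.065],[0,0,0],-1]
    - [[0,0,-0.095],[0,0,0],-1]
    - [[0,0,-0.12],[0,0,0],-1]
    - [[0,0,-0.13],[0,0,0],-1]
    - [[0,0,-0.13],[0,0,0],-1]
    - [[0,0,-0.13],[0,0,0],-1]

```text
t: 16.1
eef_pos: [0.5632, -0.1696, 0.3189]
orientation: [-2.653, -1.681, 0.001]
contact_force: [0.8, -0.3, -3.5]
opening: 0.331
grasp_force: 59.8
```

```bash
python3 - <<'E'
from m import *
np.set_printoptions(precision=4,suppress=True)
s=robot.get_state();print(s["t"],s["eef_pos"],s["contact_force"],s["ft_torque"])
for c in("scene","top"):
    im,d=look(c,f"pics/c_{c}.png");C=cloud(c,d);x,y=.564,-.17
    Q=box(C,x,y,(.02,.135));r=np.hypot(Q[:,0]-x,Q[:,1]-y);Q=Q[(r<.055)]
    A=np.c_[Q[:,:2]-[x,y],np.ones(len(Q))];f=least_squares(lambda p:A@p-Q[:,2],[0,0,.1],loss="soft_l1",f_scale=.001).x
    print(c,"plate deg",np.degrees(f[:2]),"z",f[2],len(Q))
    Q=box(C,x,y,(.15,.205));print(Q.min(0),Q.max(0))
    m=cv2.inRange(cv2.cvtColor(im,cv2.COLOR_BGR2HSV),(5,90,60),(18,255,255))
    Q=C[(np.hypot(C[...,0]-.512,C[...,1]-.11)<.11)&(C[...,2]>.004)&(C[...,2]<.013)]
    Q=Q[:,:2].astype(np.float32)
    print("mat",[(round(float(np.percentile(Q@v,1)),4),round(float(np.percentile(Q@v,99)),4)) for v in (np.array([np.cos(a),np.sin(a)]) for a in np.radians([25,115]))],cv2.minAreaRect(Q))
E
```

```text
16.1 [ 0.5632 -0.1696  0.3189] [ 0.7563 -0.2694 -3.5036] [0.1149 0.0617 0.0541]
scene plate deg [0.0715 0.0899] z 0.09085279658051595 1401
[ 0.5274 -0.2091  0.1626] [ 0.6041 -0.1296  0.2048]
mat [(0.4336, 0.6102), (-0.196, -0.0172)] ((0.51136314868927, 0.1125580221414566), (0.2064124345779419, 0.21259376406669617), 75.63972473144531)
top plate deg [-0.4562 -0.2587] z 0.09011750465190811 428
[ 0.522  -0.1771  0.1646] [ 0.5994 -0.1282  0.1936]
mat [(0.4331, 0.6096), (-0.1873, -0.0155)] ((0.5129469633102417, 0.10874933004379272), (0.2036471664905548, 0.2118096500635147), 60.87794494628906)
```

View pics/c_scene.png

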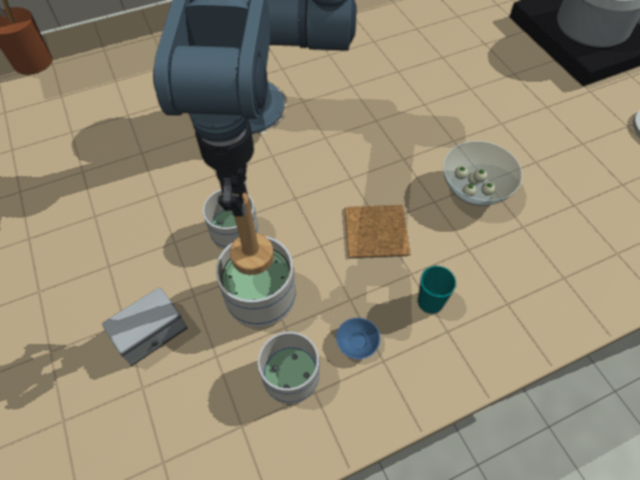

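The plate stays level and bottomed at z 0.091. The mat (378,231) is clear, so I return the tamper there.

Request:
carry_out:
  targets:
    - [[0.02,-0.014,0],[0,0,0],-1]
    - [[0.06,-0.042,0],[0,0,0],-1]
    - [[0.1,-0.07,0],[0,0,0],-1]
    - [[0.14,-0.097,0],[0,0,0],-1]
    - [[0.18,-0.125,0],[0,0,0],-1]
    - [[0.22,-0.153,0],[0,0,0],-1]
    - [[0.26,-0.18,0],[0,0,0],-1]
    - [[0.3,-0.208,0],[0,0,0],-1]
    - [[0.34,-0.236,0],[0,0,0],-1]
    - [[0.37,-0.257,0],[0,0,0],-1]
    - [[0.39,-0.27,0.02],[0,0,0],-1]
    - [[0.4,-0.277,0.06],[0,0,0],-1]
    - [[0.4,-0.277,0.11],[0,0,0],-1]
    - [[0.4,-0.277,0.16],[0,0,0],-1]
    - [[0.4,-0.277,0.2],[0,0,0],-1]
    - [[0.4,-0.277,0.225],[0,0,0],-1]
    - [[0.4,-0.277,0.24],[0,0,0],-1]
    - [[0.4,-0.277,0.248],[0,0,0],-1]
    - [[0.4,-0.277,0.253],[0,0,0],-1]
    - [[0.4,-0.277,0.253],[0,0,0],-1]

```text
t: 18.2
eef_pos: [0.5163, 0.1183, 0.1683]
orientation: [2.654, 1.681, 0.001]
contact_force: [0.8, -0.3, -3.3]
opening: 0.331
grasp_force: 59.7
```

```bash
python3 - <<'E'
from m import *
np.set_printoptions(precision=4,suppress=True)
s=robot.get_state();print(s["t"],s["eef_pos"],s["contact_force"],s["ft_torque"])
im,d=look("scene","pics/d.png");C=cloud("scene",d)
Q=box(C,.514,.119,(.028,.050));Q=Q[np.hypot(Q[:,0]-.514,Q[:,1]-.119)<.06];print(Q.min(0),Q.max(0),np.percentile(Q[:,2],80))
cv2.imwrite("pics/d2.png",cv2.resize(im[130:290,280:480],None,fx=3.5,fy=3.5))
E
```

```text
18.2 [0.5163 0.1183 0.1683] [ 0.7793 -0.2514 -3.2717] [ 0.0366  0.0097 -0.0307]
[0.4776 0.0786 0.0281] [0.5579 0.1575 0.0494] 0.042569285720170734
```

View pics/d2.png

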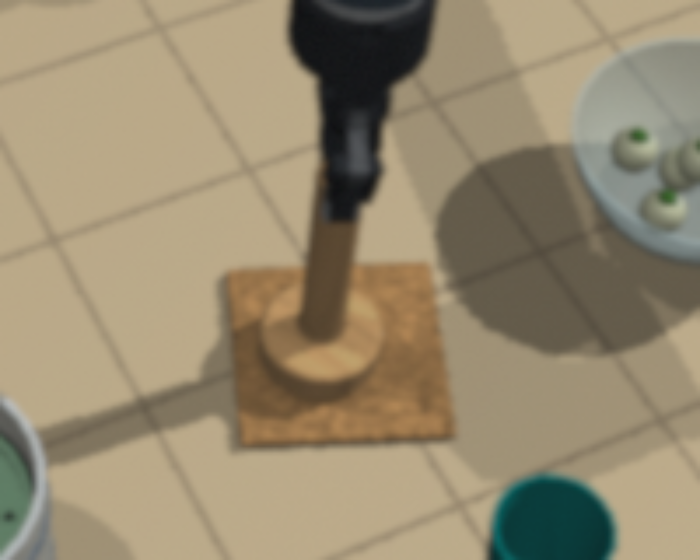

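The foot (crop 322,340) hovers about 4 mm over the mat, a little left of its centre. I shift it slightly and lower.

Request:
carry_out:
  targets:
    - [[0.006,-0.003,0],[0,0,0],-1]
    - [[0.014,-0.007,0],[0,0,0],-1]
    - [[0.014,-0.007,0.003],[0,0,0],-1]
    - [[0.014,-0.007,0.005],[0,0,0],-1]
    - [[0.014,-0.007,0.007],[0,0,0],-1]
    - [[0.014,-0.007,0.008],[0,0,0],-1]
    - [[0.014,-0.007,0.008],[0,0,0],-1]

```text
t: 18.95
eef_pos: [0.5157, 0.1278, 0.1634]
orientation: [-2.654, -1.681, -0.0]
contact_force: [-1.6, 0.3, 2.3]
opening: 0.33
grasp_force: 60.3
```

Request:
carry_out:
  targets:
    - [[0,0,0],[0,0,0],-0.2]
    - [[0,0,0],[0,0,0],0]
    - [[0,0,0],[0,0,0],0.3]
    - [[0,0,0],[0,0,0],1]
    - [[0,0,0],[0,0,0],1]
    - [[0,0,0],[0,0,0],1]
    - [[0,0,0],[0,0,0],1]
    - [[0,0,0],[0,0,0],1]
    - [[0,0,0],[0,0,0],1]

```text
t: 19.85
eef_pos: [0.5156, 0.1277, 0.1629]
orientation: [2.654, 1.681, -0.0]
contact_force: [1.1, 1.0, 0.4]
opening: 0.998
grasp_force: 0.0
```

Request:
carry_out:
  targets:
    - [[0,0,-0.02],[0,0,0],1]
    - [[0,0,-0.06],[0,0,0],1]
    - [[0,0,-0.12],[0,0,0],1]
    - [[0,0,-0.18],[0,0,0],1]
    - [[0,0,-0.23],[0,0,0],1]
    - [[0,0,-0.25],[0,0,0],1]
    - [[0,0,-0.25],[0,0,0],1]
    - [[0,0,-0.25],[0,0,0],1]

```text
t: 20.65
eef_pos: [0.515, 0.1277, 0.3115]
orientation: [-2.653, -1.68, 0.003]
contact_force: [1.4, -0.8, -1.1]
opening: 1.002
grasp_force: 0.0
```

```bash
python3 - <<'E'
from h import *
s=robot.get_state();print(s["t"],s["contact_force"],s["qd"])
look("scene","pics/e.png")
E
```

```text
20.65 [ 1.36580102 -0.75727132 -1.09562736] [3.16189554e-04 1.55061385e-02 2.64376048e-02 3.70881350e-05
 5.39822122e-04 1.60003521e-03]
```

View pics/e.png

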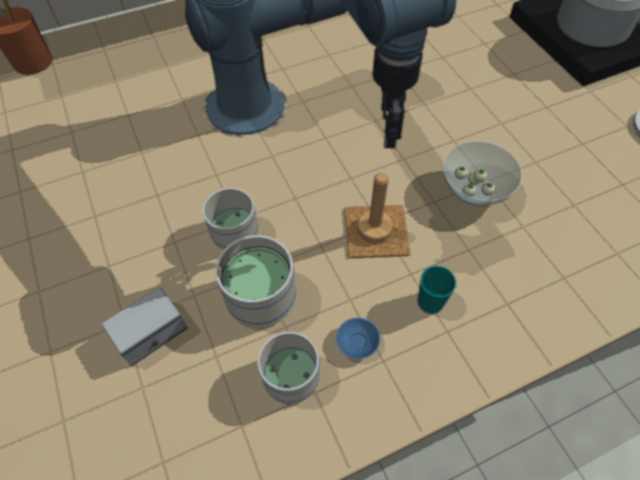

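The tamper stands upright on its mat (376,228), the gripper is clear above it, and the bystanders have not moved.

```bash
python3 -c "
from bench import robot
print(robot.close_job())"
```

```text
the job is handed in; nothing more can be done
None
```

The plate is pressed level onto the eggplants and was held there about 1.5 s at roughly 21–22 N; the tamper is back upright on its mat, the bystanders did not move, and the job was handed in at about 21 s.

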